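# Pack a stripped power tool's parts, heavy casting below, light cover on top

## Task

Pack the stripped power tool into the parts box with the heavy part lowest: first set the metal gearbox casting upright and flat on the bottom of the box and let go, then lay its long plastic cover right way up on top of it, squarely over it and in line with it lengthways. Set both down without dropping them, and leave the round cap, which belongs to another tool, where it is.

Things in the scene. Friction and masses are not known exactly. Their poses are not given: they have to be found in the camera images.
- casting_center (a point): Centre, half-way up (18 mm above its flat underside), of the heavy cast aluminium gearbox casting (0.5 to 0.85 kg), loose, standing upright on the bench at the start: a block 92 x 56 x 36 mm (x, y, z) with a round lug of 16 mm diameter at each corner (108 mm long over the lugs) and a nose with a shaft stub sticking out of its +x end to 70 mm from this point. Flat top and underside. Its x axis runs lengthways, z up; grip it across its 56 mm width (y), from above.
- cover_center (a point): Centre, half-way up (12 mm above its flat underside), of the light plastic cover (about 60 g), loose, lying right way up on the bench at the start: a long yellow shell 96 x 52 x 24 mm (x, y, z) with rounded upper edges and five dark vent slots on top; the underside is flat. Its x axis runs lengthways, z up; grip it across its 52 mm width (y), from above.
- box: Open-topped plastic parts box, fixed to the bench, empty: outside 202 x 172 x 74 mm (x, y, z), walls and floor 6 mm thick, so the inside is 190 x 160 mm and 68 mm deep. Origin at the centre of its underside, at bench height; x along its long side, z up.
- cap_center (a point): Centre, half-way up, of the round cap of another tool: a yellow plastic disc 72 mm across and 22 mm high, loose on the bench; not to be packed. Not listed, but also standing among these parts: a small upright motor 48 mm across and 58 mm high; farther off lie a cordless drill (54 mm high) and a screwdriver. Every loose part has at least 25 mm free beside it for a finger.
There are look-alikes about, which are no part of the job. Of the things like the part that bears casting_center, leave any that is purple; of the rest the larger one is meant.

How it is judged:
By the outcome, as a careful person would: the job done as asked, in the order asked, and still so for the second after the job is handed in, with the robot touching nothing.
It also fails if it takes over 64 s, if anything falls off the work surface, if the arm or the gripper's body presses on something with over 40 N, if the wrist force passes 120 N, or if a joint passes its speed limit or range.

## Robot

A 6-joint arm with a two-finger parallel gripper is mounted at the origin on the work surface. World frame = base frame: x ahead of the robot, y to its left, z up, the work surface at z = 0. Lengths are in mm, angles in rad, forces in N, time in s.
With the tool pointing down it reaches from about 275 to 850 mm from the base axis. Payload 5.2 kg.
Tool frame: the origin (TCP) lies at the centre of the arm's flange, where the gripper is bolted on; the fingertips stand 173 mm ahead of it and the grasp point (between the pads) lies 155 mm ahead of it; z points along the fingers, y is the line along which they close (so a half turn about z gives the same grasp; the last joint's range is limited). The gripper opens to 85 mm and grips with 20 to 120 N. Pads are 22 mm wide; open, the fingers measure 114 mm over their backs; the gripper's body (76 mm by 85 mm) begins 54 mm behind the grasp point. The pads swing forward as they close: fully open they stand 13 mm farther back than shut.
Start: joints at [0.986, 0.259, 1.535, -0, 1.348, -0.203], TCP at [204.905, 510.412, 404.71] pointing down, gripper open.
Joint ranges: [-3.14, 3.14], [-0.91, 2.08], [0.19, 2.58], [-1.22, 4.36], [0.22, 2.71], [-3.12, 3.12]. Speed limits (rad/s): [2.57, 2.57, 3.14, 3.14, 3.14, 3.14].

## Interface

Orientations are given as a unit quaternion [w, x, y, z].
In Python, from station import r, eyes gives the robot as it stands.
- The arm moves only by the shell command python3 -m jog 'ROWS'. ROWS is JSON, one flat list of numbers, 7 for each row, row after row: the opening in per cent of the stroke, from 0 (shut) to 100 (fully open), then the shift along the tool's x, y, z in m, then the turn, a rotation vector about the tool's x, y, z in degrees. In form: [claw, tx, ty, tz, ax, ay, az, claw, tx, ty, tz, ax, ay, az, ...]. A call has exactly 5 rows; each row is the pose to reach, as a shift and turn from the pose commanded when the call began, along the tool's axes at that moment; what a row does not reach only later rows make up. A row lasts 1/10 s, in which the tool goes at most 50 mm and 8.59 degrees, less where a joint would pass 70% of its speed; a pose out of reach is approached as far as the arm can. A call with a gripper value outside its range is refused whole. The fingers move at their own pace and stop on an object; the grip force is fixed at half the most. Time passes only in rows, so rows that repeat a pose let the fingers close, or fill a call up. It gives the time, the measured TCP pose, the force, the opening and the grip force at its end, in the units of the state.
- r.get_obs(): the state, without advancing time (a new reading comes with each control period).
- eyes.get_image(name): name is "scene" or "side" or "wrist"; returns the picture (400x640x3 uint8, blue, green, red); there is no depth.
- eyes.camera_info(name): a dict with "fx", "fy", "cx", "cy" (pixels), "rvec" (rotation vector, rad) and "tvec" (3), from world to camera coordinates, as OpenCV has them; the wrist camera has in their place "mount" (4x4, takes a point from camera to tool coordinates, whose origin is the TCP and whose axes are the flange's). Camera axes: x right, y down, z forward; pixel columns grow to the right and rows downward; lengths in mm; the calibration is good to about 2 mm. The wrist camera is an equidistant fisheye: a pixel r from the principal point sees the ray r / f radians off the axis. A picture is of the moment at which its call begins: read the wrist's pose just before it. camera_info takes no time and is no camera call.
- r.close_job(): hands the job in; it is judged then, once.
The state is a dict: "time": time; "joint_pos": joint angles; "qd": joint speeds; "effort": joint torques, N m; "tool_pos": TCP position; "eef_rot": TCP orientation; "ft_force": force on the tool from outside, world axes, zero at the start; "torque": the same for the moment, N m; "finger_gap": finger opening in mm; "gripper_force": force on a finger pad.
Only numpy, scipy, OpenCV 4.12 (cv2) and the standard library are available. Lean on these libraries where they do the work, as an engineer would, in place of code of your own. Each camera call takes 0.05 s, during which the arm holds its last target. There are 200 camera calls.

## Working session

There is one attempt and no reset: what is moved stays moved. The work goes in short steps, Python scripts to look and compute and a shell command to move; the robot and the scene stay as the last step left them, time stands still between calls to the robot, and variables do not carry over. Pictures are saved under pics/ and viewed, at most 11 in all, crops included, and the job is handed in when it is done.

```bash
mkdir -p pics; ls; python3 - <<'E'
from station import r, eyes
import cv2
o=r.get_obs(); print({k:o[k] for k in ("time","tool_pos","eef_rot","finger_gap")})
for n in ("scene","side","wrist"):
    cv2.imwrite(f"pics/{n}0.png",eyes.get_image(n)); print(n,eyes.camera_info(n))
E
```

```text
pics
{'time': 0.0, 'tool_pos': array([204.77838499, 510.2132841 , 403.86873655]), 'eef_rot': array([-3.47632528e-04,  1.89740196e-01,  9.81833897e-01, -8.57987360e-04]), 'finger_gap': 85.62115273119865}
scene {'fx': 498.38530946436714, 'fy': 498.38530946436714, 'cx': 308.4349708929916, 'cy': 200.65107104090373, 'rvec': array([ 1.21768451,  2.21248882, -1.00966025]), 'tvec': array([ 235.11826437, -230.95510255, 1389.00805223])}
side {'fx': 459.5534808122753, 'fy': 459.5534808122753, 'cx': 322.481332581969, 'cy': 194.5425153323154, 'rvec': array([ 2.00466084, -0.75308741,  0.39247049]), 'tvec': array([-375.22211104,  216.30221714,  674.30076278])}
wrist {'fx': 309.70691628693146, 'fy': 309.70691628693146, 'cx': 318.4038056949397, 'cy': 199.92939141856843, 'mount': array([[-2.92733829e-04, -9.64608418e-01, -2.63686393e-01,
         6.56776356e+01],
       [ 9.99999748e-01, -1.11750382e-04, -7.01357373e-04,
        -4.17958386e-01],
       [ 6.47068171e-04, -2.63686532e-01,  9.64608208e-01,
         3.10330765e+01],
       [ 0.00000000e+00,  0.00000000e+00,  0.00000000e+00,
         1.00000000e+00]])}
```

View pics/scene0.png

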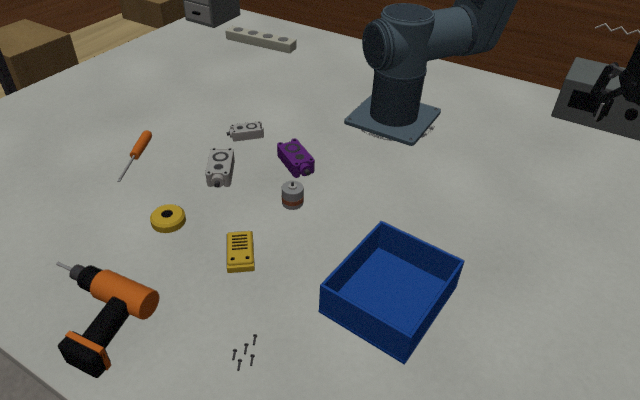

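View pics/side0.png

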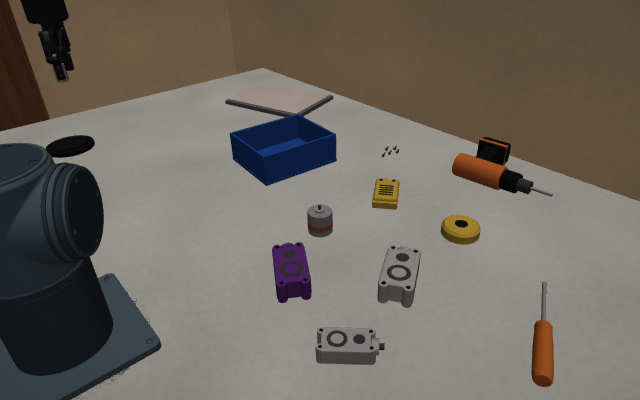

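View pics/wrist0.png

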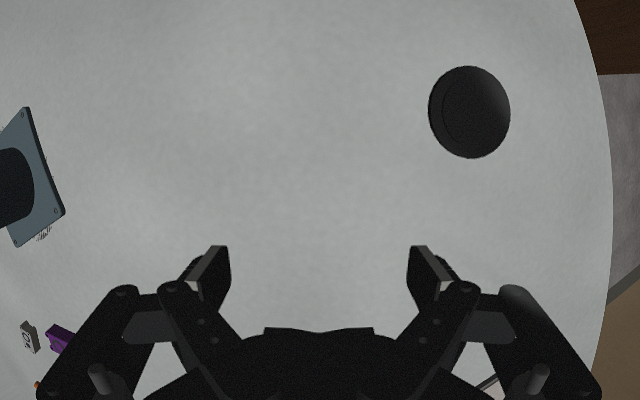

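Candidates for the casting: grey at scene (220,167) / side (400,273), small grey at scene (246,131) / side (347,344), and purple at scene (295,157) / side (291,270). Yellow things: the cover at scene (240,250) and the cap at scene (168,218). I expect the casting to be the grey one at (220,167), so I'll measure it and look at a close crop.

```bash
cat > h.py <<'E'
import numpy as np, cv2
from station import r, eyes
from scipy.spatial.transform import Rotation as R
def ray(n,uv,obs=None):
    c=eyes.camera_info(n); uv=np.atleast_2d(np.array(uv,float))
    x=(uv[:,0]-c["cx"])/c["fx"]; y=(uv[:,1]-c["cy"])/c["fy"]
    if n=="wrist":
        t=np.hypot(x,y); s=np.where(t>1e-9,np.sin(t)/np.maximum(t,1e-9),1)
        d=np.c_[x*s,y*s,np.cos(t)]; M=c["mount"]; q=obs["eef_rot"]
        W=R.from_quat([q[1],q[2],q[3],q[0]]).as_matrix()
        return W@M[:3,3]+obs["tool_pos"], d@(W@M[:3,:3]).T
    Q=cv2.Rodrigues(c["rvec"])[0]; d=np.c_[x,y,np.ones_like(x)]
    return -Q.T@c["tvec"], d@Q
def plane(n,uv,z,obs=None):
    o,d=ray(n,uv,obs); return (o+d*((z-o[2])/d[:,2])[:,None])[:,:2]
def axisinfo(obs):
    q=obs["eef_rot"]; return R.from_quat([q[1],q[2],q[3],q[0]]).as_matrix()
E
python3 - <<'E'
from h import *
np.set_printoptions(precision=1,suppress=True)
for n,l in (("scene",[("grey",220,167,18),("small",246,131,18),("purple",295,157,18),("cover",240,242,24),("cap",168,214,22),("motor",292,184,58)]),("side",[("grey",400,262,36),("small",345,332,36),("purple",291,258,36),("cover",386,191,24),("cap",461,224,22),("motor",320,210,58)])):
    for a,u,v,z in l: print(n,a,plane(n,(u,v),z))
# box rim corners, scene
print("box",plane("scene",[(381,223),(463,262),(405,345),(320,289)],74))
a=cv2.imread("pics/scene0.png")[105:205,200:330]; b=cv2.imread("pics/side0.png")[230:375,260:440]
cv2.imwrite("pics/c1.png",np.vstack([cv2.resize(a,(390,300),interpolation=2),np.zeros((0,390,3),np.uint8)]) if 0 else np.hstack([cv2.resize(a,None,fx=3,fy=3)[:300,:360],cv2.resize(b,(372,300))]))
E
```

```text
scene grey [[ 457.8 -237.3]]
scene small [[ 299.9 -281.4]]
scene purple [[ 327.4 -111.7]]
scene cover [[633.2 -40.9]]
scene cap [[ 647.9 -218.7]]
scene motor [[460.8 -32.2]]
side grey [[ 464. -232.]]
side small [[ 295.5 -281. ]]
side purple [[ 336.8 -103.2]]
side cover [[629.7 -47.9]]
side cap [[ 646.4 -224. ]]
side motor [[446.3 -49.8]]
box [[484.6 187.1]
 [497.4 352.7]
 [708.7 334.2]
 [685.5 171.6]]
```

View pics/c1.png

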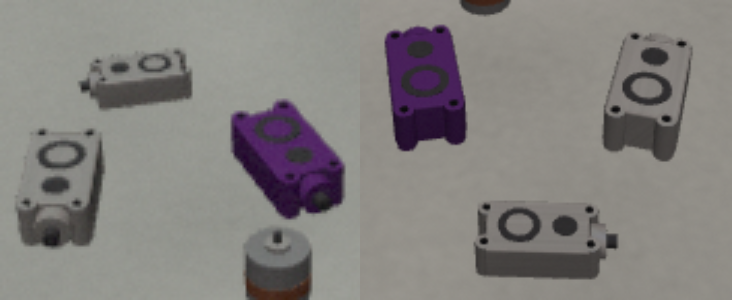

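```bash
python3 - <<'E'
from h import *
np.set_printoptions(precision=1,suppress=True)
def rep(t,P):
    P=np.array(P); c=P.mean(0); L=(P[2]+P[3]-P[0]-P[1])/2; W=(P[1]+P[3]-P[0]-P[2])/2
    print(t,c,"L",np.linalg.norm(L),"W",np.linalg.norm(W),"yaw",np.degrees(np.arctan2(L[1],L[0])),np.degrees(np.arctan2(W[1],W[0])))
f=lambda l:[(200+x/3-.3,105+y/3-.3) for x,y in l]; g=lambda l:[(260+(x-360)/2.067-.3,230+y/2.069-.3) for x,y in l]
# order: rear-left, rear-right, nose-left, nose-right
rep("grey scene",plane("scene",f([(42,132),(90,132),(26,212),(80,215)]),36))
rep("grey side",plane("side",g([(612,116),(667,120),(622,36),(684,44)]),36))
rep("small side",plane("side",g([(485,208),(484,242),(592,210),(590,240)]),36))
# box rim & cover masks
for n in("scene","side"):
    im=cv2.imread(f"pics/{n}0.png"); hsv=cv2.cvtColor(im,cv2.COLOR_BGR2HSV)
    for name,lo,hi in(("box",(105,120,40),(125,255,255)),("yel",(18,120,60),(32,255,255))):
        m=cv2.inRange(hsv,lo,hi); m=cv2.morphologyEx(m,cv2.MORPH_CLOSE,np.ones((5,5)))
        for c in cv2.findContours(m,cv2.RETR_EXTERNAL,2)[0]:
            if cv2.contourArea(c)>300:
                h=cv2.convexHull(c); print(n,name,cv2.contourArea(c),cv2.approxPolyDP(h,3,True)[:,0].tolist())
E
```

```text
grey scene [ 460.4 -234. ] L 106.94633629977488 W 39.516396428207585 yaw 34.30264179323889 120.47973951053582
grey side [ 452.6 -238.3] L 95.58549524139703 W 45.558047819424004 yaw 35.357196230215614 -51.46908597805341
small side [ 288.7 -289.6] L 69.6792994797729 W 26.653793427904453 yaw -41.66071816113269 -134.8141556831985
scene box 11968.5 [[380, 221], [463, 260], [454, 289], [404, 363], [319, 311], [320, 285]]
scene yel 992.0 [[251, 232], [253, 270], [228, 272], [227, 233]]
scene yel 748.0 [[183, 210], [185, 219], [179, 228], [169, 232], [153, 228], [150, 217], [158, 207], [170, 204]]
scene yel 534.0 [[25, 19], [50, 27], [58, 35], [17, 89], [0, 50], [3, 27]]
scene yel 742.0 [[162, 0], [158, 27], [127, 19], [122, 11], [121, 0]]
side box 5005.0 [[335, 134], [334, 161], [266, 185], [233, 158], [230, 136], [235, 131], [297, 114]]
side yel 862.5 [[479, 226], [478, 238], [470, 243], [456, 243], [443, 236], [442, 222], [453, 215], [467, 216]]
side yel 666.5 [[397, 180], [396, 208], [373, 207], [376, 180]]
```

Crop: the grey casting at scene (220,167) is about 108 mm long, the other grey one about 70 mm, and the third is purple. So the target is the grey casting near (457,-236), yaw about 35°. Box is near (594,261), yaw about -5°. Moving above the casting.

```bash
cat >> h.py <<'E'
def togo(x,y,z,yaw):
    "shift (m) and turn (deg) in tool axes to a tool-down pose whose tool y has the world yaw (deg)"
    o=r.get_obs(); W=axisinfo(o); a=np.radians(yaw); Y=np.array([np.cos(a),np.sin(a),0]); Z=np.array([0,0,-1.])
    T=np.c_[np.cross(Y,Z),Y,Z]
    s=W.T@(np.array([x,y,z])-o["tool_pos"])/1000; w=R.from_matrix(W.T@T).as_rotvec(degrees=True)
    print("t",round(float(o["time"]),2),"pos",o["tool_pos"].round(1),"yaw",round(float(np.degrees(np.arctan2(W[1,1],W[0,1]))),2),"TOGO",s.round(4),w.round(2),"F",o["ft_force"].round(1),"gap",round(float(o["finger_gap"]),1),"gf",o["gripper_force"])
E
J="python3 -m jog"
python3 -m jog '[85,-0.08,-0.10,0,0,0,20, 85,-0.512,-0.598,0,0,0,123, 85,-0.512,-0.598,0,0,0,123, 85,-0.512,-0.598,0,0,0,123, 85,-0.512,-0.598,0,0,0,123]'
python3 -c "from h import *; togo(457,-236,400,-55)"
```

```text
time: 0.65
tool_pos: [283.7, 271.5, 404.6]
eef_rot: [0.0, 0.538, 0.843, -0.0]
ft_force: [0.9, 0.2, -0.2]
finger_gap: 72.4
gripper_force: 0.0
t 0.65 pos [283.7 271.5 404.6] yaw 24.86 TOGO [-0.5333 -0.0561  0.0047] [1.000e-02 1.000e-02 7.986e+01] F [ 0.9  0.2 -0.2] gap 72.4 gf 0.0
```

```bash
python3 -m jog '[85,-0.533,-0.056,0.005,0,0,80, 85,-0.533,-0.056,0.005,0,0,80, 85,-0.533,-0.056,0.005,0,0,80, 85,-0.533,-0.056,0.005,0,0,80, 85,-0.533,-0.056,0.005,0,0,80]' >/dev/null
python3 -c "from h import *; togo(457,-236,380,-55)"
```

```text
t 1.15 pos [365.8  35.1 402.5] yaw -18.18 TOGO [-0.2291  0.1712  0.0226] [ 4.000e-02 -3.000e-02  3.682e+01] F [ 1.8  0.8 -0.2] gap 72.7 gf 0.0
```

```bash
python3 -m jog '[85,-0.229,0.171,0.023,0,0,37, 85,-0.229,0.171,0.023,0,0,37, 85,-0.229,0.171,0.023,0,0,37, 85,-0.229,0.171,0.023,0,0,37, 85,-0.229,0.171,0.023,0,0,37]' >/dev/null
python3 -c "from h import *; togo(457,-236,380,-55)"
```

```text
t 1.65 pos [ 446.8 -200.8  382. ] yaw -55.14 TOGO [-0.0118  0.0347  0.002 ] [-0.01 -0.01 -0.14] F [1.  0.  0.4] gap 72.8 gf 0.0
```

```bash
python3 -m jog '[85,-0.012,0.035,0.052,0,0,0, 85,-0.012,0.035,0.052,0,0,0, 85,-0.012,0.035,0.052,0,0,0, 85,-0.012,0.035,0.052,0,0,0, 85,-0.012,0.035,0.052,0,0,0]' >/dev/null
python3 - <<'E'
from h import *
import pickle
togo(457,-236,330,-55); o=r.get_obs(); pickle.dump(o,open("o1.pkl","wb"))
cv2.imwrite("pics/w1.png",eyes.get_image("wrist"))
E
```

```text
t 2.15 pos [ 457.3 -233.   331.8] yaw -54.74 TOGO [-0.002   0.0023  0.0018] [ 0.1  -0.04  0.26] F [-0.1 -0.2 -0.5] gap 72.5 gf 0.0
```

View pics/w1.png

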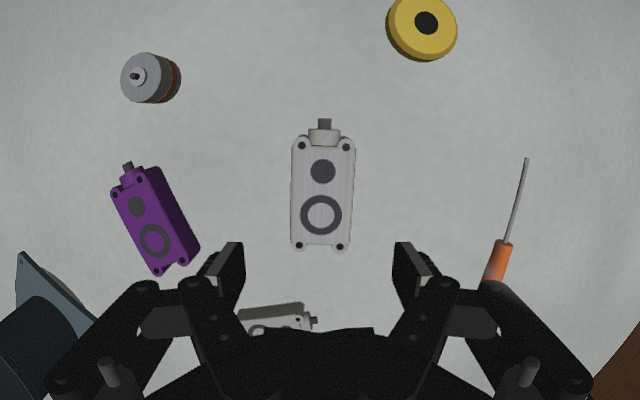

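The wrist view shows the grey casting, nose up, with lug holes at (302,146), (347,148), (299,245) and (340,246).

```bash
python3 - <<'E'
from h import *
import pickle; o=pickle.load(open("o1.pkl","rb"))
P=plane("wrist",[(299,245),(340,246),(302,146),(347,148)],36,o)
c=P.mean(0); L=(P[2]+P[3]-P[0]-P[1])/2; W=(P[1]+P[3]-P[0]-P[2])/2
print(P,c,np.linalg.norm(L),np.linalg.norm(W),np.degrees(np.arctan2(L[1],L[0])),np.degrees(np.arctan2(W[1],W[0])))
yaw=np.degrees(np.arctan2(L[1],L[0]))-90
togo(*c,178,yaw)
E
```

```text
[[ 407.87200111 -247.82243   ]
 [ 429.03437793 -279.64280356]
 [ 484.73230814 -198.45336693]
 [ 505.63291643 -230.89518109]] [ 456.8179009  -239.20344539] 91.0720885565814 38.402224826363124 32.59354965421351 -56.79314116186588
t 2.2 pos [ 457.3 -233.   332. ] yaw -54.73 TOGO [-0.0041  0.0044  0.154 ] [ 0.13 -0.05  2.68] F [-0.4  0.1  0.6] gap 72.7 gf 0.0
```

Lug spacing is 91 x 38 (expected 92 x 40), so this is the right part. Going down.

```bash
python3 -m jog '[85,-0.004,0.0045,0.05,0,0,2.7, 85,-0.004,0.0045,0.10,0,0,2.7, 85,-0.004,0.0045,0.13,0,0,2.7, 85,-0.004,0.0045,0.145,0,0,2.7, 85,-0.004,0.0045,0.154,0,0,2.7]' >/dev/null
python3 -m jog '[85,0,0,0,0,0,0, 40,0,0,0,0,0,0, 40,0,0,0,0,0,0, 40,0,0,0,0,0,0, 40,0,0,0,0,0,0]'
python3 -m jog '[40,0,0,0,0,0,0, 40,0,0,0,0,0,0, 40,0,0,0,0,0,0, 40,0,0,0,0,0,0, 40,0,0,0,0,0,0]'
python3 -c "from h import *; togo(456.8,-239.2,178,-57.4)"
```

```text
time: 3.2
tool_pos: [456.7, -239.9, 177.9]
eef_rot: [0.0, 0.96, 0.28, 0.001]
ft_force: [-0.9, 3.8, 5.7]
finger_gap: 55.3
gripper_force: 66.6
time: 3.7
tool_pos: [456.7, -239.9, 177.9]
eef_rot: [0.0, 0.96, 0.28, 0.001]
ft_force: [-0.5, 2.8, 7.6]
finger_gap: 55.2
gripper_force: 66.6
t 3.7 pos [ 456.7 -239.9  177.9] yaw -57.51 TOGO [ 0.0005 -0.0005 -0.0001] [ 0.07 -0.05 -0.11] F [-0.5  2.8  7.6] gap 55.2 gf 66.6488528251648
```

```bash
python3 -m jog '[40,0,0,-0.02,0,0,0, 40,0,0,-0.06,0,0,0, 40,0,0,-0.10,0,0,0, 40,0,0,-0.14,0,0,0, 40,0,0,-0.17,0,0,0]'
python3 -c "from h import *; togo(594,261,330,-95)"
```

```text
time: 4.2
tool_pos: [456.2, -240.0, 348.8]
eef_rot: [0.001, 0.96, 0.28, 0.001]
ft_force: [0.8, -0.0, -7.4]
finger_gap: 54.7
gripper_force: 68.1
t 4.2 pos [ 456.2 -240.   348.8] yaw -57.52 TOGO [ 0.3853 -0.3487  0.0183] [ 0.11 -0.07 37.48] F [ 0.8 -0.  -7.4] gap 54.7 gf 68.12281966209412
```

```bash
python3 -m jog '[40,0.02,-0.018,0.0,0,0,4, 40,0.05,-0.045,0,0,0,10, 40,0.08,-0.072,0,0,0,16, 40,0.11,-0.10,0,0,0,22, 40,0.14,-0.127,0,0,0,28]'
python3 -c "from h import *; togo(594,261,330,-95)"
```

```text
time: 4.7
tool_pos: [505.8, -56.1, 346.0]
eef_rot: [-0.0, 0.999, 0.037, -0.0]
ft_force: [1.0, -1.1, -8.4]
finger_gap: 55.2
gripper_force: 68.0
t 4.7 pos [505.8 -56.1 346. ] yaw -85.79 TOGO [ 0.1112 -0.3098  0.016 ] [-0.01  0.05  9.21] F [ 1.  -1.1 -8.4] gap 55.2 gf 68.00719857215881
```

```bash
python3 -m jog '[40,0.015,-0.04,0,0,0,3, 40,0.03,-0.08,0,0,0,6, 40,0.045,-0.12,0,0,0,9, 40,0.06,-0.16,0,0,0,9, 40,0.075,-0.20,0,0,0,9]' >/dev/null
python3 -c "from h import *; togo(594,261,350,-95)"
```

```text
t 5.2 pos [565.1 149.2 345.8] yaw -94.52 TOGO [ 0.02   -0.1138 -0.0043] [0.03 0.07 0.48] F [ 0.7 -1.7 -7.9] gap 55.2 gf 68.00740957260132
```

```bash
python3 -m jog '[40,0.006,-0.03,0,0,0,0.5, 40,0.012,-0.06,0,0,0,0.5, 40,0.016,-0.09,0,0,0,0.5, 40,0.02,-0.114,-0.004,0,0,0.5, 40,0.02,-0.114,-0.004,0,0,0.5]' >/dev/null
python3 - <<'E'
from h import *
import pickle
togo(594,261,350,-95); o=r.get_obs(); pickle.dump(o,open("o2.pkl","wb"))
cv2.imwrite("pics/w2.png",eyes.get_image("wrist"))
E
```

```text
t 5.7 pos [594.2 262.7 349.8] yaw -94.84 TOGO [-0.0001  0.0017 -0.0002] [-0.1   0.01  0.16] F [ 0.2 -0.8 -8.6] gap 55.0 gf 68.08149218559265
```

View pics/w2.png

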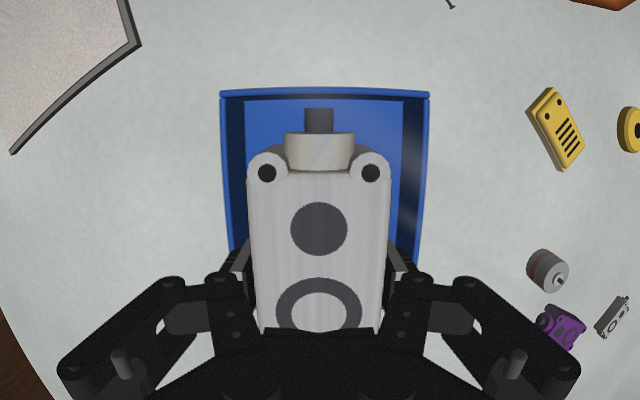

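The wrist view shows the casting held straight. The box far-rim outer corners are at (220,93) and (430,94), the side rims at about (229,245) and (418,235), and the cover at (556,130).

```bash
python3 - <<'E'
from h import *
import pickle; o=pickle.load(open("o2.pkl","rb")); np.set_printoptions(precision=1,suppress=True)
im=cv2.imread("pics/w2.png"); hsv=cv2.cvtColor(im,cv2.COLOR_BGR2HSV); m=cv2.inRange(hsv,(100,100,30),(130,255,255))
L=[];Rr=[]
for v in range(110,235,10):
    u=np.where(m[v,190:460])[0]+190; L.append((u[0],v)); Rr.append((u[-1],v))
l=plane("wrist",L,74,o); q=plane("wrist",Rr,74,o)
for p in(l,q):
    f=cv2.fitLine(p.astype(np.float32),2,0,.01,.01).ravel(); print("side yaw",np.degrees(np.arctan2(f[1],f[0])), f)
F=[(u,np.where(m[60:130,u])[0][0]+60) for u in range(235,420,15)]
f=plane("wrist",F,74,o); g=cv2.fitLine(f.astype(np.float32),2,0,.01,.01).ravel(); print("far yaw",np.degrees(np.arctan2(g[1],g[0])),g)
C=plane("wrist",[(220,93),(430,94)],74,o); print("corners",C,np.linalg.norm(C[0]-C[1]))
e=(C[1]-C[0])/np.linalg.norm(C[1]-C[0]); x=np.array([-e[1],e[0]]); x*=np.sign(x[0]); print("far-corner based centre",C.mean(0)-101*x,"yaw",np.degrees(np.arctan2(x[1],x[0])))
s=plane("scene",[(380.5,222),(463,261),(405,347),(320,286)],74); print("scene c",s.mean(0))
H=plane("wrist",[(266,172),(371,172)],o["tool_pos"][2]-178+36,o); print("lug spacing",np.linalg.norm(H[0]-H[1]), H.mean(0)-o["tool_pos"][:2])
yl=cv2.inRange(hsv,(18,120,60),(32,255,255))
for c in cv2.findContours(yl,cv2.RETR_EXTERNAL,2)[0]:
    if cv2.contourArea(c)>300: print(cv2.contourArea(c), plane("wrist",cv2.minAreaRect(c)[0],24,o), cv2.minAreaRect(c))
E
```

```text
side yaw -4.8529553 [  1.   -0.1 626.3 339.3]
side yaw -4.984729 [  1.   -0.1 612.2 171.3]
far yaw 85.09059 [  0.1   1.  684.5 249.3]
corners [[690.1 333.5]
 [675.7 164.5]] 169.56593900771423
far-corner based centre [582.3 257.5] yaw -4.847064993465198
scene c [592.4 260.2]
lug spacing 38.515587854253134 [47.3 -4.5]
794.5 [[ 648.1 -189.5]] ((628.0, 129.5), (45.0, 22.0), 90.0)
2062.0 [[645.8 -26.8]] ((558.7394409179688, 127.20672607421875), (79.97460174560547, 33.995849609375), 61.0323371887207)
```

Box centre is about (588,259), yaw -4.9°. I'll put the casting at (584,259) and lower it to just above the floor (touch at TCP z ≈ 184).

```bash
python3 -c "from h import *; togo(584,259,190,-94.9)"
python3 -m jog '[40,-0.010,0.003,0.03,0,0,0, 40,-0.010,0.004,0.07,0,0,0, 40,-0.010,0.0045,0.11,0,0,0, 40,-0.010,0.0045,0.14,0,0,0, 40,-0.010,0.0045,0.156,0,0,0]'
python3 -c "from h import *; togo(584,259,184,-94.9)"
```

```text
t 5.75 pos [594.  261.  349.5] yaw -94.88 TOGO [-0.0096  0.0028  0.1595] [0.02 0.06 0.02] F [ 0.1  0.7 -7.9] gap 54.7 gf 68.06982636451721
time: 6.25
tool_pos: [582.2, 254.3, 190.4]
eef_rot: [0.001, 0.999, -0.044, -0.003]
ft_force: [-0.6, -0.6, -8.1]
finger_gap: 55.2
gripper_force: 67.8
t 6.25 pos [582.2 254.3 190.4] yaw -95.07 TOGO [ 0.0014 -0.0048  0.0064] [ 0.16  0.37 -0.17] F [-0.6 -0.6 -8.1] gap 55.2 gf 67.81053900718689
```

```bash
python3 -m jog '[40,0.001,-0.003,0.0,0,0,0, 40,0.001,-0.003,0.002,0,0,0, 40,0.001,-0.003,0.004,0,0,0, 40,0.001,-0.003,0.005,0,0,0, 40,0.001,-0.003,0.005,0,0,0]'
python3 -c "from h import *; togo(584,259,184,-94.9)"
```

```text
time: 6.75
tool_pos: [585.5, 258.8, 190.2]
eef_rot: [-0.0, 0.999, -0.044, 0.001]
ft_force: [0.1, 0.2, -9.0]
finger_gap: 55.0
gripper_force: 68.0
t 6.75 pos [585.5 258.8 190.2] yaw -95.01 TOGO [-0.0015 -0.0001  0.0062] [-0.02 -0.08 -0.11] F [ 0.1  0.2 -9. ] gap 55.0 gf 68.04875493049622
```

```bash
python3 -m jog '[40,0,0,0.001,0,0,0, 40,0,0,0.002,0,0,0, 40,0,0,0.003,0,0,0, 40,0,0,0.004,0,0,0, 40,0,0,0.004,0,0,0]'
python3 -m jog '[40,0,0,0.0005,0,0,0, 40,0,0,0.001,0,0,0, 40,0,0,0.0015,0,0,0, 40,0,0,0.002,0,0,0, 40,0,0,0.002,0,0,0]'
```

```text
time: 7.25
tool_pos: [585.2, 258.8, 185.1]
eef_rot: [0.0, 0.999, -0.044, -0.0]
ft_force: [-0.7, -0.7, -8.5]
finger_gap: 54.9
gripper_force: 68.0
time: 7.75
tool_pos: [585.3, 258.8, 184.0]
eef_rot: [0.0, 0.999, -0.044, 0.0]
ft_force: [-2.5, -0.4, -1.4]
finger_gap: 55.2
gripper_force: 68.9
```

```bash
python3 -m jog '[40,0,0,0.0006,0,0,0, 40,0,0,0.0006,0,0,0, 48,0,0,0.0006,0,0,0, 65,0,0,0.0006,0,0,0, 85,0,0,0.0006,0,0,0]'
python3 -m jog '[85,0,0,0,0,0,0, 85,0,0,0,0,0,0, 85,0,0,-0.02,0,0,0, 85,0,0,-0.05,0,0,0, 85,0,0,-0.09,0,0,0]'
python3 -c "from h import *; togo(639,-33,350,-60)"
```

```text
time: 8.25
tool_pos: [586.0, 259.0, 183.6]
eef_rot: [-0.0, 0.999, -0.044, 0.001]
ft_force: [-0.4, 0.2, 0.5]
finger_gap: 68.2
gripper_force: 0.0
time: 8.75
tool_pos: [584.9, 258.6, 271.8]
eef_rot: [0.0, 0.999, -0.044, -0.002]
ft_force: [0.5, -0.6, -0.8]
finger_gap: 72.3
gripper_force: 0.0
t 8.75 pos [584.9 258.6 271.8] yaw -95.03 TOGO [ 0.0792  0.2858 -0.0782] [  0.     0.21 -35.03] F [ 0.5 -0.6 -0.8] gap 72.3 gf 0.0
```

```bash
python3 -m jog '[85,0,0,-0.04,0,0,0, 85,0,0,-0.08,0,0,0, 85,0,0,-0.08,0,0,0, 85,0,0,-0.08,0,0,0, 85,0,0,-0.08,0,0,0]' >/dev/null
python3 - <<'E'
from h import *
import pickle
togo(639,-33,350,-60); o=r.get_obs(); pickle.dump(o,open("o3.pkl","wb"))
w=eyes.get_image("wrist");cv2.imwrite("pics/w3.png",w)
s=plane("scene",[(251,232),(253,262),(227,263),(227,233)],24);print("scene cover",s,s.mean(0))
E
```

```text
t 9.25 pos [585.  258.7 351.4] yaw -95.02 TOGO [0.0794 0.2858 0.0014] [  0.     0.12 -35.02] F [ 0.4 -0.2 -1. ] gap 72.5 gf 0.0
scene cover [[598.94894009 -39.8146258 ]
 [661.82357557  12.16591628]
 [690.1787348  -27.25877594]
 [627.20253478 -78.29339111]] [644.53844631 -33.30021914]
```

View pics/w3.png

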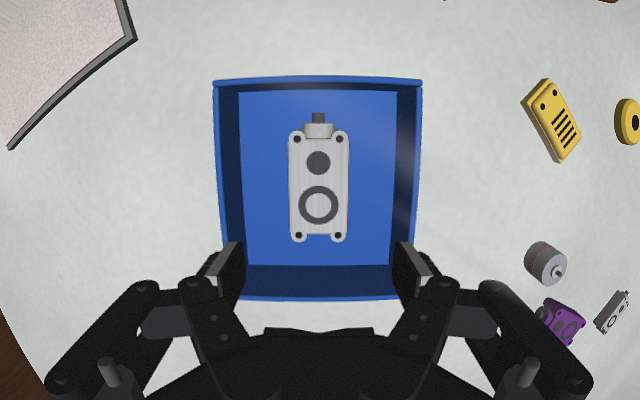

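The casting stands flat in the box, with lug holes at (297,138), (340,139), (298,235) and (339,235). The cover is near (645,-33), yaw about 40°. Going above it.

```bash
python3 - <<'E'
from h import *
import pickle; o=pickle.load(open("o3.pkl","rb"))
P=plane("wrist",[(298,235),(339,235),(297,138),(340,139)],42,o)
c=P.mean(0); L=(P[2]+P[3]-P[0]-P[1])/2; W=(P[1]+P[3]-P[0]-P[2])/2
print(c,np.linalg.norm(L),np.linalg.norm(W),np.degrees(np.arctan2(L[1],L[0])),np.degrees(np.arctan2(W[1],W[0])))
togo(645,-33,340,-50.4)
E
python3 -m jog '[85,0.02,0.04,0,0,0,-8, 85,0.04,0.085,0,0,0,-16, 85,0.05,0.13,0,0,0,-24, 85,0.06,0.175,0,0,0,-32, 85,0.07,0.22,0,0,0,-40]' >/dev/null
python3 -c "from h import *; togo(645,-33,340,-50.4)"
```

```text
[586.5930281  257.37823085] 92.24495153087406 39.09255061362083 -5.036692764480717 -95.72050273063589
t 9.3 pos [584.9 258.6 350.9] yaw -95.02 TOGO [0.0854 0.2852 0.0109] [-1.000e-02  1.800e-01 -4.462e+01] F [-0.  -0.2  0. ] gap 72.9 gf 0.0
t 9.8 pos [635.6  31.8 350.7] yaw -54.68 TOGO [-0.0298  0.0583  0.0106] [-0.14  0.13 -4.28] F [ 0.6 -0.8  0.3] gap 72.7 gf 0.0
```

```bash
python3 -m jog '[85,-0.015,0.03,0.005,0,0,-4.3, 85,-0.03,0.058,0.01,0,0,-4.3, 85,-0.03,0.058,0.01,0,0,-4.3, 85,-0.03,0.058,0.01,0,0,-4.3, 85,-0.03,0.058,0.01,0,0,-4.3]' >/dev/null
python3 - <<'E'
from h import *
import pickle
togo(645,-33,340,-50.4); o=r.get_obs(); pickle.dump(o,open("o4.pkl","wb"))
w=eyes.get_image("wrist");cv2.imwrite("pics/w4.png",w)
m=cv2.inRange(cv2.cvtColor(w,cv2.COLOR_BGR2HSV),(18,100,40),(34,255,255)); m=cv2.morphologyEx(m,cv2.MORPH_CLOSE,np.ones((7,7)))
for c in cv2.findContours(m,cv2.RETR_EXTERNAL,2)[0]:
    if cv2.contourArea(c)>1500:
        b=cv2.boxPoints(cv2.minAreaRect(c)); print(b.tolist()); print(cv2.approxPolyDP(cv2.convexHull(c),4,True)[:,0].tolist())
        for z in(0,12,24): P=plane("wrist",b,z,o); print(z,P.mean(0),P[1]-P[0],P[2]-P[1],np.linalg.norm(P[1]-P[0]),np.linalg.norm(P[2]-P[1]))
E
```

```text
t 10.3 pos [644.3 -30.4 341.8] yaw -50.69 TOGO [-0.0011  0.0025  0.0018] [-0.1   0.04 -0.29] F [-0.4  0.5  1. ] gap 72.5 gf 0.0
[[295.9999694824219, 235.99996948242188], [295.9999694824219, 142.99996948242188], [347.9999694824219, 142.99996948242188], [347.9999694824219, 235.99996948242188]]
[[348, 144], [345, 236], [298, 236], [296, 144]]
0 [639.90582964 -39.54117206] [78.23634909 61.73385849] [ 33.10476092 -40.33721587] 99.65939796640991 52.18252753120945
12 [642.0835014  -37.58581049] [75.21487311 59.3497062 ] [ 31.82626005 -38.77939869] 95.81056707569248 50.167246202844225
24 [644.26117316 -35.63044892] [72.19339713 56.96555392] [ 30.54775919 -37.22158151] 91.96173618497514 48.15196487447893
```

View pics/w4.png

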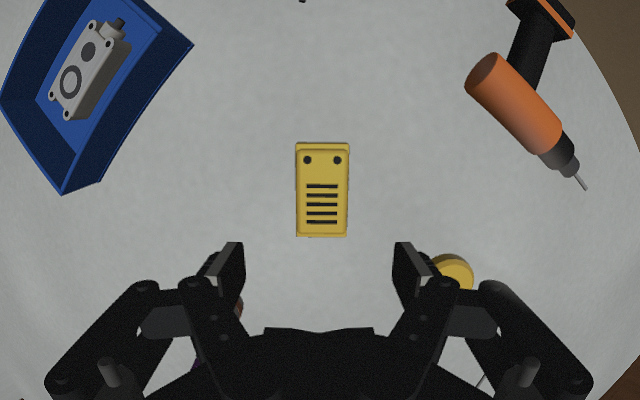

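The cover is seen from above at (322,190), base about 97 x 51 mm as expected, centre (641.3,-38.3), tool yaw -51.6°. Nothing is beside it.

```bash
python3 -c "from h import *; togo(641.3,-38.3,176,-51.6)"
python3 -m jog '[85,-0.003,0.004,0.04,0,0,0.9, 85,-0.007,0.008,0.08,0,0,0.9, 85,-0.007,0.008,0.12,0,0,0.9, 85,-0.007,0.008,0.15,0,0,0.9, 85,-0.007,0.008,0.158,0,0,0.9]' >/dev/null
python3 -c "from h import *; togo(641.3,-38.3,176,-51.6)"
```

```text
t 10.35 pos [644.3 -30.  342.2] yaw -50.65 TOGO [-0.0075  0.0047  0.1662] [-0.07  0.03  0.95] F [-0.5 -0.5  0.4] gap 72.3 gf 0.0
t 10.85 pos [642.4 -40.  180.9] yaw -51.52 TOGO [ 0.0002 -0.002   0.0049] [-0.33  0.24  0.08] F [ 0.5  0.1 -0.5] gap 72.9 gf 0.0
```

```bash
python3 -m jog '[85,0,-0.002,0.002,0,0,0, 85,0,-0.0025,0.004,0,0,0, 85,0,-0.0025,0.0045,0,0,0, 85,0,-0.0025,0.0045,0,0,0, 85,0,-0.0025,0.0045,0,0,0]' >/dev/null
python3 -c "from h import *; togo(641.3,-38.3,176,-51.6)"
python3 -m jog '[70,0,0,0,0,0,0, 55,0,0,0,0,0,0, 40,0,0,0,0,0,0, 40,0,0,0,0,0,0, 40,0,0,0,0,0,0]'
python3 -m jog '[40,0,0,0,0,0,0, 40,0,0,-0.005,0,0,0, 40,0,0,-0.015,0,0,0, 40,0,0,-0.03,0,0,0, 40,0,0,-0.05,0,0,0]'
```

```text
t 11.35 pos [642.9 -40.  181.5] yaw -51.62 TOGO [-0.0003 -0.0023  0.0055] [ 0.09 -0.07 -0.02] F [-0.3  0.3  0.2] gap 72.6 gf 0.0
time: 11.85
tool_pos: [642.8, -40.0, 181.2]
eef_rot: [0.0, 0.944, 0.329, 0.001]
ft_force: [-0.0, -0.6, 5.7]
finger_gap: 49.6
gripper_force: 62.4
time: 12.35
tool_pos: [642.3, -39.8, 230.8]
eef_rot: [-0.0, 0.944, 0.329, -0.001]
ft_force: [0.3, -1.1, -0.5]
finger_gap: 49.7
gripper_force: 62.2
```

```bash
python3 -m jog '[40,0,0,-0.04,0,0,0, 40,0,0,-0.08,0,0,0, 40,0,0,-0.11,0,0,0, 40,0,0,-0.11,0,0,0, 40,0,0,-0.11,0,0,0]' >/dev/null
python3 - <<'E'
from h import *
togo(586.6,257.4,340,-95); cv2.imwrite("pics/w5.png",np.hstack([eyes.get_image("wrist")[100:340,180:460],eyes.get_image("side")[0:240,200:520]]))
E
```

```text
t 12.85 pos [642.5 -39.8 342. ] yaw -51.62 TOGO [ 0.1407 -0.2677  0.0017] [ 0.08 -0.14 43.38] F [-0.4 -0.7 -1.1] gap 49.6 gf 62.35394239425659
```

View pics/w5.png

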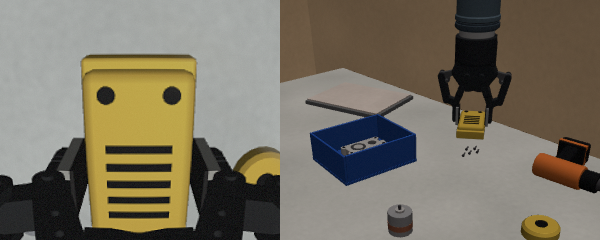

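The cover is held squarely, with dots at wrist (285,195) and (352,195). I'll check pitch and the grip offset against the view before the grasp.

```bash
python3 - <<'E'
from h import *
import pickle; o=r.get_obs(); o4=pickle.load(open("o4.pkl","rb")); W=axisinfo(o)
P=plane("wrist",[(307,160),(337,160)],24,o4); print("dot sep bench",np.linalg.norm(P[0]-P[1]), "dot mid to centre along x",(P.mean(0)-[641.3,-38.3])@W[:2,0])
z=o["tool_pos"][2]-181
f=lambda uv,h:((plane("wrist",uv,z+h,o)-o["tool_pos"][:2])@W[:2,:2]).round(1)
print("dots",f([(285,195),(352,195)],24)); print("far base",f([(262,158),(376,156)],0)); print("far top",f([(264,171),(373,171)],24))
E
```

```text
dot sep bench 27.98815212478647 dot mid to centre along x 33.9599572481588
dots [[ 34.1 -13.3]
 [ 34.1  14.9]]
far base [[ 46.8 -27. ]
 [ 47.8  29.1]]
far top [[ 44.5 -21.9]
 [ 44.5  23.5]]
```

Level and centred on the tool. Carrying it to TCP (586.3,258.5), yaw -95.

```bash
python3 -m jog '[40,0.015,-0.02,0,0,0,5, 40,0.035,-0.055,0,0,0,12, 40,0.055,-0.095,0,0,0,19, 40,0.075,-0.135,0,0,0,26, 40,0.095,-0.175,0,0,0,33]' >/dev/null
python3 -c "from h import *; togo(586.3,258.5,340,-95)"
```

```text
t 13.45 pos [607.4 157.7 338.2] yaw -84.94 TOGO [-0.0122 -0.1023 -0.0017] [1.000e-02 2.100e-01 1.006e+01] F [ 0.6 -0.4 -0. ] gap 49.6 gf 62.33785629272461
```

```bash
python3 -m jog '[40,-0.004,-0.035,0,0,0,4, 40,-0.008,-0.065,0,0,0,8, 40,-0.010,-0.09,0,0,0,10, 40,-0.012,-0.102,0,0,0,10, 40,-0.012,-0.102,0,0,0,10]' >/dev/null
python3 -m jog '[40,0,0,0.03,0,0,0, 40,0,0,0.06,0,0,0, 40,0,0,0.085,0,0,0, 40,0,0,0.10,0,0,0, 40,0,0,0.10,0,0,0]' >/dev/null
python3 -m jog '[40,0,0,0,0,0,0, 40,0,0,0,0,0,0, 40,0,0,0,0,0,0, 40,0,0,0,0,0,0, 40,0,0,0,0,0,0]' >/dev/null
python3 -c "from h import *; togo(586.3,258.5,223.2,-95)"
```

```text
t 14.95 pos [586.9 256.9 240.9] yaw -94.61 TOGO [-0.0008 -0.0016  0.0177] [-0.02 -0.06  0.39] F [ 0.5 -0.1  0.6] gap 49.5 gf 62.33219504356384
```

```bash
python3 -m jog '[40,-0.0008,-0.0015,0.005,0,0,0.4, 40,-0.0008,-0.0015,0.010,0,0,0.4, 40,-0.0008,-0.0015,0.013,0,0,0.4, 40,-0.0008,-0.0015,0.014,0,0,0.4, 40,-0.0008,-0.0015,0.014,0,0,0.4]' >/dev/null
python3 -m jog '[40,0,0,0,0,0,0, 40,0,0,0.0005,0,0,0, 40,0,0,0.001,0,0,0, 40,0,0,0.0015,0,0,0, 40,0,0,0.0015,0,0,0]'
python3 -c "
from h import *; togo(586.3,258.5,223.2,-95)
cv2.imwrite('pics/w6.png',np.hstack([eyes.get_image('wrist')[60:340,160:480],cv2.resize(eyes.get_image('scene')[180:380,290:490],(420,280))]))"
```

```text
time: 15.95
tool_pos: [586.2, 258.3, 224.7]
eef_rot: [0.0, 0.999, -0.044, -0.0]
ft_force: [0.7, 0.6, -1.5]
finger_gap: 50.0
gripper_force: 62.3
t 15.95 pos [586.2 258.3 224.7] yaw -95.02 TOGO [ 0.0001 -0.0002  0.0015] [ 0.    0.   -0.02] F [ 0.7  0.6 -1.5] gap 50.0 gf 62.332738637924194
```

View pics/w6.png

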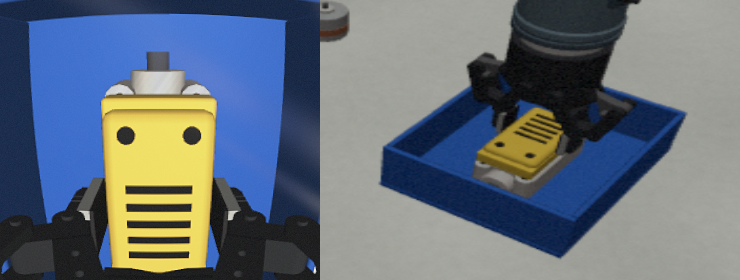

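The cover hangs squarely over the casting: its edges at 102/217 straddle the lugs at 105/215. Lowering to contact.

```bash
python3 -m jog '[40,0,0,0.0003,0,0,0, 40,0,0,0.0006,0,0,0, 40,0,0,0.0009,0,0,0, 40,0,0,0.0012,0,0,0, 40,0,0,0.0012,0,0,0]'
python3 -m jog '[40,0,0,0.0002,0,0,0, 40,0,0,0.0004,0,0,0, 40,0,0,0.0006,0,0,0, 40,0,0,0.0006,0,0,0, 40,0,0,0.0006,0,0,0]'
```

```text
time: 16.55
tool_pos: [586.2, 258.3, 223.5]
eef_rot: [0.0, 0.999, -0.044, -0.0]
ft_force: [0.3, 1.0, -0.9]
finger_gap: 49.6
gripper_force: 62.3
time: 17.05
tool_pos: [586.2, 258.3, 223.2]
eef_rot: [-0.0, 0.999, -0.044, 0.0]
ft_force: [-1.5, 1.2, 2.9]
finger_gap: 49.7
gripper_force: 62.7
```

Contact. Releasing and rising.

```bash
python3 -m jog '[46,0,0,0.0002,0,0,0, 55,0,0,0.0002,0,0,0, 66,0,0,0.0002,0,0,0, 78,0,0,0.0002,0,0,0, 85,0,0,0.0002,0,0,0]'
python3 -m jog '[85,0,0,0,0,0,0, 85,0,0,0,0,0,0, 85,0,0,-0.01,0,0,0, 85,0,0,-0.04,0,0,0, 85,0,0,-0.08,0,0,0]'
python3 -m jog '[85,0,0,-0.04,0,0,0, 85,0,0,-0.08,0,0,0, 85,0,0,-0.11,0,0,0, 85,0,0,-0.11,0,0,0, 85,0,0,-0.11,0,0,0]' >/dev/null
python3 -c "
from h import *; togo(586.3,258.5,400,-95)
cv2.imwrite('pics/w7.png',np.hstack([eyes.get_image('wrist')[60:320,180:460],cv2.resize(eyes.get_image('scene')[180:380,290:490],(260,260)),cv2.resize(eyes.get_image('side')[90:210,210:330],(260,260))]))"
```

```text
time: 17.55
tool_pos: [586.2, 258.3, 222.4]
eef_rot: [0.0, 0.999, -0.044, -0.0]
ft_force: [-0.1, 0.1, -0.6]
finger_gap: 72.4
gripper_force: 0.0
time: 18.05
tool_pos: [585.5, 258.1, 302.0]
eef_rot: [0.001, 0.999, -0.044, -0.002]
ft_force: [1.1, -0.1, 0.6]
finger_gap: 73.1
gripper_force: 0.0
t 18.55 pos [586.  258.3 414.1] yaw -95.02 TOGO [ 0.0002 -0.0003  0.0141] [-0.04 -0.13 -0.02] F [-0.5  0.6 -0.7] gap 72.5 gf 0.0
```

View pics/w7.png

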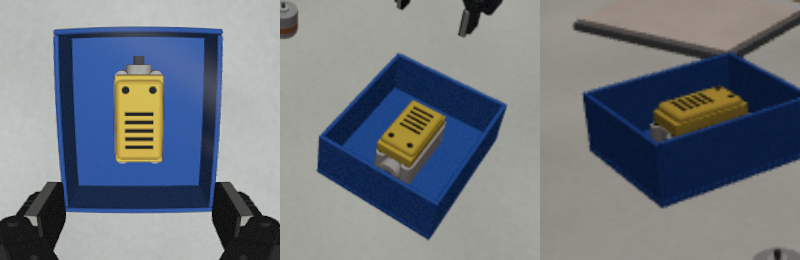

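The cover lies flat and in line on the casting, with the lugs showing evenly at both ends, and the gripper is clear. Handing in.

```bash
python3 -c "from station import r; print(r.close_job())"
```

```text
the job is handed in; nothing more can be done
None
```

The casting stands upright on the box floor with the cover flat, square and in line on top of it; the cap was not touched, and I handed the job in at about 18.7 s.

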